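Third hand at the rack reader: hold the scanner on its mount

TASK

Run the scanner carriage of the tube-rack reader along its rail until it is hard against the end stop at the rail's free end, then pick up the loose fixed-mount barcode scanner and press its flat back squarely and centred against the carriage's upright mounting plate, scanner upright and its window looking away from the plate. Keep up a steady push of about 10 N (never more than 20 N) and finish while still holding it there, clear of the bench and with the carriage still at its stop, so that a colleague can drive the screws. Leave the power adapter, the label roll and the rack of tubes where they stand.

Things in the scene. Friction and masses are not known exactly. Their poses are not given: they have to be found in the camera images.
- reader: Tube-rack reader, fixed to the bench: white tray housing 160 (x) x 300 (y) x 45 mm, nearest the robot, and behind it (+x) an aluminium rail along y. Origin: underside centre of the tray housing; x from tray to rail, y along the rail towards its free end, z up.
- end_stop (a point): Top centre of the end stop, an aluminium block 60 x 16 x 56 mm on the rail's free (+y) end. The rail, 50 mm wide and 38 mm high, runs in the reader's frame along x = 175 mm from y = -145 to 275 mm, 125 mm past the tray housing; a grey drive box 62 mm high closes its -y end. The bench before the free end is bare. Axes as the reader.
- carriage (a joint): Position of the scanner carriage on the rail (m): a dark steel block 62 x 70 mm, top 55 mm above the bench, with an upright bracket and a hand knob. It moves along the reader's +y as the value grows: 0 at the drive box, 0.33 hard against the end stop. It slides stiffly (about 3 N) and stays where it is left.
- carriage_knob (a point): Grip point on the carriage's hand knob, 85 mm above the bench: a black upright cylinder 22 mm in diameter, from 64 to 90 mm above the bench. It stands 59 mm in +x of the plate face, its axis 40 mm behind the bracket that carries the plate; bracket top 106 mm above the bench. Axes as the reader.
- plate_face (a point): Centre of the front face of the carriage's mounting plate, 82 mm above the bench: an upright aluminium plate 48 wide (y) x 44 high (z) x 4 mm with two screw slots, facing the tray side (-x). Axes as the reader; pressing goes along +x. It stands on four soft rubber buffers, gives 1 mm for each 2.5 N, up to 9 mm, and this point moves with it.
- scanner: Fixed-mount barcode scanner, loose and upright on the bench: black box 62 deep (x) x 44 wide (y) x 40 mm high (z), about 180 g; dark red window in its -x face, flat back on its +x face, round steel connector 12 mm wide, 11 mm tall on top near the back. Grip it across its 44 mm width. Origin: centre of the underside; z up. Mounted, its axes are parallel to those of plate_face.
- scanner_back (a point): The centre of the scanner's flat back: 31 mm in +x and 20 mm above the scanner's origin; axes as the scanner.
- plate: The mounting plate described at plate_face. Origin: the middle of the plate, 2 mm in +x of its face.
- adapter: Bystander: black power adapter, a plain rounded box 78 x 40 x 30 mm with a paper label on top and no window; origin under its centre.
- label_roll: Bystander: roll of paper labels standing on end, 64 mm in diameter, 40 mm high with a 26 mm bore; origin under its centre.
- open_rack: Bystander: dark rack full of capped tubes, 100 x 180 mm and 90 mm high, standing in the reader's tray, 36 mm above the bench (its top at 126 mm); origin under its centre.

How it is judged:
By the outcome, as a careful person would: the job done as asked, in the order asked, and still so for the second after the job is handed in, while the arm keeps its last pose, push and grip.
It also fails if it takes over 72 s, if anything falls off the work surface, if the arm or the gripper's body presses on something with over 40 N, if the wrist force passes 120 N, or if a joint passes its speed limit or range.

ROBOT

A 6-joint arm with a two-finger parallel gripper is mounted at the origin on the work surface. World frame = base frame: x ahead of the robot, y to its left, z up, the work surface at z = 0. Lengths are in m, angles in rad, forces in N, time in s.
With the tool pointing down it reaches from about 0.35 to 0.775 m from the base axis. Payload 7.3 kg.
Tool frame: the origin (TCP) lies on the front face of the gripper's body, between the roots of the fingers; the fingertips stand ahead of it and the grasp point (between the pads) lies 47 mm ahead of it (finger_overhang is the z of the fingertips in the tool frame, in m); z points along the fingers, y is the line along which they close (so a half turn about z gives the same grasp; the last joint's range is limited). The gripper opens to 92 mm and grips with 3 to 60 N. Pads are 19 mm wide; open, the fingers measure 130 mm over their backs; the gripper's body (75 mm by 190 mm) begins 47 mm behind the grasp point.
Start: joints at [1.025, 0.342, 1.524, -0, 1.275, -0.146], TCP at [0.204, 0.484, 0.292] pointing down, gripper open.
Joint ranges: [-2.53, 2.53], [-0.77, 2.02], [0.04, 2.7], [-1, 4.14], [0.28, 2.66], [-3.11, 3.11]. Speed limits (rad/s): [2.57, 2.57, 3.14, 3.14, 3.14, 3.14].

INTERFACE

Orientations are given as [roll, pitch, yaw] about the fixed x, y, z axes, in that order (R = Rz(yaw) Ry(pitch) Rx(roll)).
In Python, from cell import * gives the robot as it stands. The module is installed in compiled form; this text tells all that it offers.
- The arm moves only by the tool arm_command, never from a script. Its argument "series" is a list of rows, each an object of numbers: "x", "y", "z": the shift along the tool's x, y, z in mm; "rx", "ry", "rz": the turn, a rotation vector about the tool's x, y, z in degrees. A call has 1 to 20 rows; each row is the pose to reach, as a shift and turn from the pose commanded when the call began, along the tool's axes at that moment; what a row does not reach only later rows make up. A row lasts 1/10 s, in which the tool goes at most 50 mm and 8.59 degrees, less where a joint would pass 70% of its speed; a pose out of reach is approached as far as the arm can. A call with a gripper value outside its range is refused whole. "hand" is the finger opening in mm, from 0 to 91.8, set as the call begins (left out, the last holds). The fingers move at their own pace and stop on an object; "squeeze" is the grip in N (left out, the last holds). Time passes only in rows, so rows that repeat a pose let the fingers close. It gives the time, the measured TCP pose, the force, the opening and the grip force at its end, in the units of the state.
- observe(): the state, without advancing time (a new reading comes with each control period).
- read_camera(name): name is "scene" or "top" or "wrist"; returns a dict with "pixels" (384x512x3 uint8, blue, green, red), "K" (3x3 intrinsics, pixels), "k1" (the pictures are not rectified: a ray, as slopes to the right and down, at radius r is drawn at 1 + k1 r^2 times it, then the intrinsics apply), "rvec" (rotation vector, rad) and "tvec" (3), from world to camera coordinates, as OpenCV has them. Camera axes: x right, y down, z forward; pixel columns grow to the right and rows downward; lengths in m; the calibration is good to about 2 mm. A picture is of the moment at which its call begins. There is no depth.
- hand_in(): hands the job in; it is judged then, once.
Trained networks look in a picture, given as the dict that the camera call returned (one of the last four; its "shot" number tells which), for a name from the list of things; names that differ only in an ending like _2 or _b are one class to them, and where a whole thing is asked for, a point or a joint stands for the part that bears it (a point fixed in the world has none). Each returns a list of dicts, best first, with "confidence" (0 to 1); they miss things now and then, are a little off and sometimes report something else, mostly with a low value. They report only what shows in the picture. A call takes as long as a camera call.
- boxes_of(picture, query): "point" ([x, y, z] in m, in world coordinates, good to about 4 mm: the middle of the surface that is visible of it).
- trace(picture, query): "pixels" (384x512 bool, what is visible of it).
- mark_of(picture, query): "point" ([x, y, z] in m, in world coordinates, good to about 4 mm: a listed point, or the origin of a listed thing).
The state is a dict: "time": time; "qpos": joint angles; "qvel": joint speeds; "joint_efforts": joint torques, N m; "tool_pos": TCP position; "tool_rot": TCP orientation; "contact_force": force on the tool from outside, world axes, zero at the start; "torque": the same for the moment, N m; "opening": finger opening in m; "grip_force": force on a finger pad.
Only numpy, scipy, OpenCV 4.12 (cv2) and the standard library are available. Lean on these libraries where they do the work, as an engineer would, in place of code of your own. Each camera call takes 0.05 s, during which the arm holds its last target. There are 200 camera calls.

## Working session

There is one attempt and no reset: what is moved stays moved. The work goes in short steps, Python scripts to look and compute and a tool call to move; the robot and the scene stay as the last step left them, time stands still between calls to the robot, and variables do not carry over. Pictures are saved under pics/ and viewed, at most 10 in all, crops included, and the job is handed in when it is done.

Besides the shell and the picture viewer there is one more tool, called after ">>>" as name([rows], argument=value, ...), one row to a line, values as JSON. arm_command: Moves the arm, as the interface text tells. Its arguments: {"type":"object","properties":{"series":{"type":"array"},"hand":{"type":"number"},"squeeze":{"type":"number"}},"required":["series"]}

```bash
mkdir -p pics; cat > h.py <<'E'
from cell import *
import numpy as np, cv2
from scipy.spatial.transform import Rotation as R
np.set_printoptions(precision=4,suppress=True)
def proj(p,P):
    Rm=cv2.Rodrigues(np.array(p['rvec'],float))[0]; c=Rm@np.array(P,float)+np.array(p['tvec'],float).ravel()
    s=c[:2]/c[2]; s=s*(1+p['k1']*(s@s)); K=np.array(p['K']); return K[:2,:2]@s+K[:2,2]
E
python3 - <<'E'
from h import *
o=observe(); print({k:np.array(v) for k,v in o.items()})
ims=[]
for c in ("scene","top"):
    p=read_camera(c); ims.append(p['pixels'])
    for q in ("reader","end_stop","carriage_knob","plate_face","scanner","scanner_back","adapter","label_roll","open_rack"):
        r=mark_of(p,q)[:2]
        print(c,q,[(np.array(d['point']),round(d['confidence'],2),proj(p,d['point']).round()) for d in r])
cv2.imwrite('pics/a.png',ims[0]);cv2.imwrite('pics/b.png',ims[1])
E
```

```text
{'time': array(0.), 'qpos': array([ 1.025 ,  0.3427,  1.525 , -0.    ,  1.2754, -0.146 ]), 'qvel': array([-0.0002,  0.0007,  0.    , -0.0003, -0.0016,  0.0012]), 'joint_efforts': array([  0.0015, -43.1244, -24.4234,   0.072 ,   0.0556,  -0.0001]), 'tool_pos': array([0.2042, 0.4833, 0.2916]), 'tool_rot': array([-3.1401, -0.0002,  2.7418]), 'contact_force': array([-0.4721, -0.4543,  0.1367]), 'torque': array([ 0.0203,  0.0363, -0.0421]), 'grip_force': array(0.), 'opening': array(0.0917)}
scene reader [(array([ 0.409 , -0.211 ,  0.0043]), 0.84, array([145., 238.])), (array([0.5861, 0.294 , 0.0036]), 0.6, array([329., 182.]))]
scene end_stop [(array([0.5502, 0.0761, 0.055 ]), 0.58, array([266., 200.]))]
scene carriage_knob [(array([ 0.5946, -0.133 ,  0.084 ]), 0.97, array([212., 248.]))]
scene plate_face [(array([ 0.5371, -0.1391,  0.0868]), 0.61, array([194., 233.]))]
scene scanner [(array([ 0.5855,  0.2936, -0.0009]), 0.91, array([328., 183.]))]
scene scanner_back []
scene adapter [(array([0.4595, 0.2912, 0.0017]), 0.69, array([296., 161.]))]
scene label_roll [(array([ 0.5025,  0.4475,
[... 194 characters left out ...]
der [(array([0.6164, 0.2962, 0.02  ]), 0.72, array([173., 162.]))]
top end_stop [(array([0.5516, 0.0814, 0.0545]), 0.66, array([249., 186.]))]
top carriage_knob [(array([ 0.591 , -0.1331,  0.0877]), 0.9, array([332., 171.]))]
top plate_face [(array([ 0.5373, -0.1368,  0.0821]), 0.39, array([333., 192.]))]
top scanner [(array([0.5869, 0.2921, 0.0002]), 0.71, array([175., 174.]))]
top scanner_back [(array([0.6175, 0.3024, 0.02  ]), 0.71, array([170., 162.]))]
top adapter [(array([ 0.4551,  0.2921, -0.0021]), 0.82, array([174., 221.]))]
top label_roll [(array([ 0.5033,  0.4496, -0.0003]), 0.75, array([119., 202.]))]
top open_rack [(array([ 0.4089, -0.1805,  0.0388]), 0.93, array([346., 242.]))]
```

View pics/a.png

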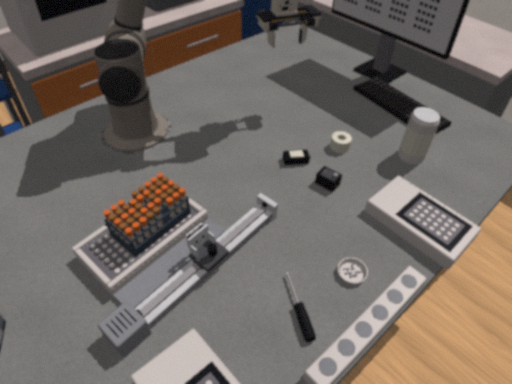

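View pics/b.png

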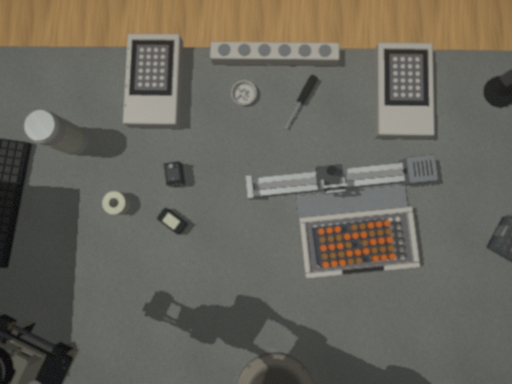

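The scene view shows the reader at lower left: the carriage is at (207,248) and the end stop at (267,203). In the top view the scanner is at (174,174), the adapter at (172,221), the label roll at (114,203), the carriage at (332,178) and the end stop at (249,186). These match what the networks reported. Next I'll measure the yaws.

```bash
cat >> h.py <<'E'
def back(p,uv,z):
    K=np.array(p['K'],float); Rm=cv2.Rodrigues(np.array(p['rvec'],float))[0]; t=np.array(p['tvec'],float).ravel()
    s=cv2.undistortPoints(np.array(uv,float).reshape(-1,1,2),K,np.array([p['k1'],0,0,0.]))[:,0]
    d=np.c_[s,np.ones(len(s))]@Rm; c=-Rm.T@t
    return c+d*((z-c[2])/d[:,2])[:,None]
def segs(p,u0,v0,u1,v1,z,minlen):
    g=cv2.cvtColor(p['pixels'],cv2.COLOR_BGR2GRAY)[v0:v1,u0:u1]
    L=cv2.createLineSegmentDetector().detect(g)[0][:,0]+[u0,v0,u0,v0]
    A=back(p,L[:,:2],z);B=back(p,L[:,2:],z);d=(B-A)[:,:2];l=np.hypot(*d.T)
    for i in np.argsort(-l):
        if l[i]>minlen: print((np.degrees(np.arctan2(d[i,1],d[i,0]))%90).round(1),(l[i]*1e3).round(),A[i,:2],B[i,:2])
E
python3 - <<'E'
from h import *
p=read_camera("top"); print('rail');segs(p,235,150,450,290,.045,.06)
print('scanner');segs(p,155,150,195,195,.04,.015)
m=trace(p,'scanner')[0]['pixels'].astype('uint8')
c=max(cv2.findContours(m,0,1)[0],key=cv2.contourArea)
w=back(p,c[:,0],.04)[:,:2]; print(cv2.minAreaRect((w*1e3).astype('float32')))
q=p['pixels']; cv2.imwrite('pics/c.png',cv2.resize(np.vstack([q[140:200,150:250],q[150:210,310:410]]),None,fx=5,fy=5,interpolation=3)) 
p=read_camera("scene");m=trace(p,'scanner')[0]['pixels'].astype('uint8')
print('scanner');segs(p,305,155,350,200,.04,.02)
E
```

```text
rail
7.1 292.0 [ 0.507  -0.3477] [ 0.471  -0.0583]
6.6 216.0 [ 0.5503 -0.1136] [ 0.5751 -0.3285]
7.3 161.0 [0.5271 0.0625] [ 0.5474 -0.097 ]
7.1 158.0 [ 0.3487 -0.3693] [ 0.505  -0.3499]
6.9 151.0 [ 0.4691 -0.0533] [ 0.3188 -0.0715]
7.0 148.0 [ 0.5946 -0.0902] [0.5767 0.0565]
7.0 147.0 [ 0.5019 -0.3623] [ 0.3556 -0.3802]
7.0 141.0 [ 0.6233 -0.3229] [ 0.6062 -0.183 ]
6.8 141.0 [ 0.5595 -0.0903] [0.5428 0.0494]
7.1 139.0 [0.5627 0.0505] [ 0.5799 -0.0871]
6.6 137.0 [ 0.5926 -0.1863] [ 0.6084 -0.3223]
6.8 128.0 [ 0.3294 -0.0833] [ 0.4564 -0.068 ]
6.4 120.0 [ 0.5879 -0.3224] [ 0.5745 -0.2031]
6.7 99.0 [ 0.4594 -0.0619] [ 0.471  -0.1607]
7.1 98.0 [ 0.3375 -0.1711] [ 0.3496 -0.2685]
6.9 98.0 [ 0.3382 -0.2709] [ 0.3265 -0.1736]
4.8 96.0 [ 0.5679 -0.4304] [ 0.5598 -0.3351]
8.2 93.0 [ 0.4756 -0.2129] [ 0.4889 -0.305 ]
8.4 86.0 [ 0.3549 -0.0992] [ 0.4402 -0.0866]
7.0 86.0 [ 0.3141 -0.0761] [ 0.3246 -0.1611]
7.0 85.0 [ 0.3395 -0.2809] [ 0.3499 -0.3652]
6.5 78.0 [ 0.3621 -0.3586] [ 0.3532 -0.2809]
7.3 76.0 [ 0.3383 -0.1616] [ 0.3286 -0.0859]
7.3 70.0 [ 0.5704 -0.3447] [ 0.5793 -0.4139]
4.4 66.0 [
[... 363 characters left out ...]
 [0.6186 0.2757]
7.6 38.0 [0.605 0.238] [0.5674 0.233 ]
((581.1137084960938, 284.28759765625), (66.81013488769531, 51.3618049621582), 8.19153118133545)
scanner
7.5 72.0 [0.6296 0.2849] [0.639  0.2131]
8.2 59.0 [0.5474 0.3066] [0.6055 0.315 ]
9.7 53.0 [0.6328 0.2123] [0.5803 0.2033]
31.6 47.0 [0.581  0.2272] [0.5565 0.2669]
16.5 45.0 [0.561  0.2599] [0.5481 0.3033]
9.8 44.0 [0.6268 0.2395] [0.5831 0.232 ]
24.6 39.0 [0.5997 0.3106] [0.6159 0.2752]
29.5 37.0 [0.4963 0.3087] [0.5144 0.2767]
26.5 34.0 [0.6128 0.3122] [0.6279 0.2818]
33.4 32.0 [0.5806 0.2664] [0.6073 0.284 ]
35.7 27.0 [0.5542 0.3612] [0.5327 0.3457]
6.8 22.0 [0.577  0.2061] [0.5744 0.2278]
15.6 20.0 [0.6279 0.2487] [0.6334 0.2291]
```

View pics/c.png

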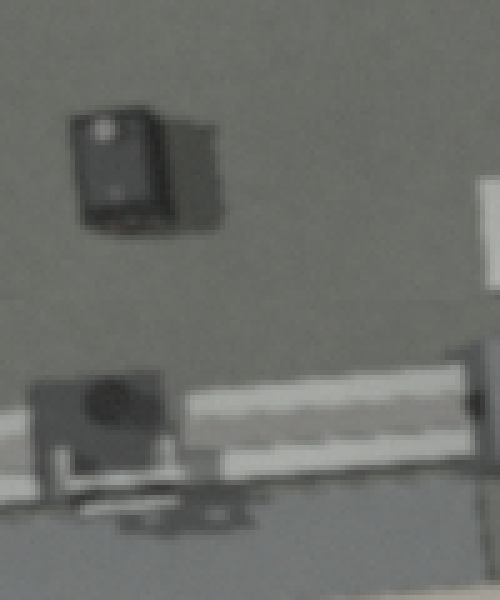

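Crop c shows the scanner's steel connector at about (103,130), on the +x side, and the knob at about (105,400). The reader yaw is about 7.0° and the scanner yaw about 9.5°.

```bash
cat >> h.py <<'E'
def goto(pos,yawdeg):
    o=observe(); M=R.from_euler('xyz',o['tool_rot']); T=R.from_euler('xyz',[180,0,yawdeg],degrees=True)
    print('t',o['time'],'pos',o['tool_pos'],'F',np.array(o['contact_force']))
    print('shift mm',M.inv().apply(np.array(pos)-o['tool_pos'])*1e3,'turn',np.degrees((M.inv()*T).as_rotvec()))
E
python3 -c "
from h import *
goto([.592,-.1335,.20],187)"
```

```text
t 1.2 pos [0.2043 0.4836 0.2923] F [ 0.3441 -0.7736 -0.1969]
shift mm [-597.2958 -417.5975   92.2129] turn [  0.0074   0.0032 -29.9044]
```

>>> arm_command([
  {"x": -35, "y": -24, "z": 5, "rz": -2},
  {"x": -597, "y": -418, "z": 92, "rz": -29.9},
  {"x": -597, "y": -418, "z": 92, "rz": -29.9},
  {"x": -597, "y": -418, "z": 92, "rz": -29.9},
  {"x": -597, "y": -418, "z": 92, "rz": -29.9},
  {"x": -597, "y": -418, "z": 92, "rz": -29.9},
  {"x": -597, "y": -418, "z": 92, "rz": -29.9},
  {"x": -597, "y": -418, "z": 92, "rz": -29.9},
  {"x": -597, "y": -418, "z": 92, "rz": -29.9},
  {"x": -597, "y": -418, "z": 92, "rz": -29.9},
  {"x": -597, "y": -418, "z": 92, "rz": -29.9},
  {"x": -597, "y": -418, "z": 92, "rz": -29.9},
  {"x": -597, "y": -418, "z": 92, "rz": -29.9},
  {"x": -597, "y": -418, "z": 92, "rz": -29.9},
  {"x": -597, "y": -418, "z": 92, "rz": -29.9},
  {"x": -597, "y": -418, "z": 92, "rz": -29.9},
  {"x": -597, "y": -418, "z": 92, "rz": -29.9},
  {"x": -597, "y": -418, "z": 92, "rz": -29.9},
  {"x": -597, "y": -418, "z": 92, "rz": -29.9},
  {"x": -597, "y": -418, "z": 92, "rz": -29.9},
])

```text
invalid input
```

```bash
python3 - <<'E'
from h import *
p=read_camera("wrist")
for q in ("carriage_knob","plate_face","end_stop"):
    print(q,[(np.array(d['point']),round(d['confidence'],2),proj(p,d['point']).round()) for d in mark_of(p,q)[:2]])
cv2.imwrite('pics/d.png',p['pixels'])
goto([.592,-.1335,.132],187)
E
```

```text
carriage_knob []
plate_face []
end_stop []
t 1.4 pos [0.2043 0.4836 0.2922] F [-0.5179  0.22    0.6925]
shift mm [-597.3207 -417.5458  160.1841] turn [  0.006    0.0006 -29.9092]
```

View pics/d.png

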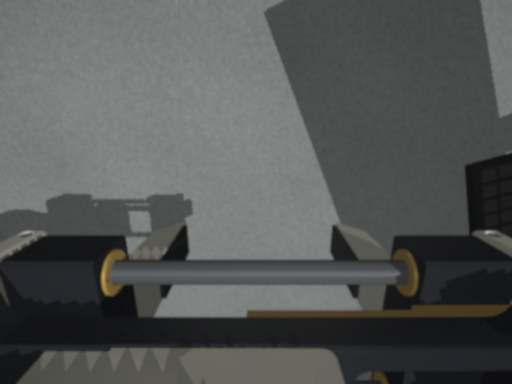

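The move was refused, so the picture only shows the gripper's fingers at (150,265) and (365,265) over bare bench at the start pose. I'll retry with all six keys in each row.

>>> arm_command([
  {"x": -35, "y": -24, "z": 5, "rx": 0, "ry": 0, "rz": -2},
  {"x": -75, "y": -52, "z": 10, "rx": 0, "ry": 0, "rz": -4},
  {"x": -115, "y": -80, "z": 15, "rx": 0, "ry": 0, "rz": -6},
  {"x": -155, "y": -108, "z": 20, "rx": 0, "ry": 0, "rz": -8},
  {"x": -195, "y": -136, "z": 25, "rx": 0, "ry": 0, "rz": -10},
  {"x": -235, "y": -164, "z": 30, "rx": 0, "ry": 0, "rz": -12},
  {"x": -275, "y": -192, "z": 40, "rx": 0, "ry": 0, "rz": -14},
  {"x": -315, "y": -220, "z": 50, "rx": 0, "ry": 0, "rz": -16},
  {"x": -355, "y": -248, "z": 60, "rx": 0, "ry": 0, "rz": -18},
  {"x": -395, "y": -276, "z": 70, "rx": 0, "ry": 0, "rz": -20},
  {"x": -435, "y": -304, "z": 75, "rx": 0, "ry": 0, "rz": -22},
  {"x": -475, "y": -332, "z": 80, "rx": 0, "ry": 0, "rz": -24},
  {"x": -515, "y": -360, "z": 85, "rx": 0, "ry": 0, "rz": -26},
  {"x": -550, "y": -385, "z": 90, "rx": 0, "ry": 0, "rz": -28},
  {"x": -580, "y": -406, "z": 92, "rx": 0, "ry": 0, "rz": -29},
  {"x": -597, "y": -418, "z": 92, "rx": 0, "ry": 0, "rz": -29.9},
  {"x": -597, "y": -418, "z": 92, "rx": 0, "ry": 0, "rz": -29.9},
  {"x": -597, "y": -418, "z": 92, "rx": 0, "ry": 0, "rz": -29.9},
])

```text
time: 3.2
tool_pos: [0.5912, -0.1336, 0.1998]
tool_rot: [3.141, -0.001, -3.021]
contact_force: [-0.2, 0.3, -0.6]
opening: 0.0915
grip_force: 0.0
```

```bash
python3 - <<'E'
from h import *
p=read_camera("wrist")
for q in ("carriage_knob","plate_face","end_stop"):
    print(q,[(np.array(d['point']),round(d['confidence'],2),proj(p,d['point']).round()) for d in mark_of(p,q)[:2]])
cv2.imwrite('pics/e.png',p['pixels'])
goto([.592,-.1335,.132],187)
E
```

```text
carriage_knob [(array([ 0.5968, -0.1315,  0.0869]), 0.78, array([261., 219.]))]
plate_face [(array([ 0.5378, -0.1432,  0.0769]), 0.89, array([256., 144.]))]
end_stop []
t 3.4 pos [ 0.5912 -0.1326  0.2005] F [ 0.2854 -0.3489  0.0742]
shift mm [-0.6943 -1.0181 68.5022] turn [ 0.0131 -0.0015  0.0617]
```

View pics/e.png

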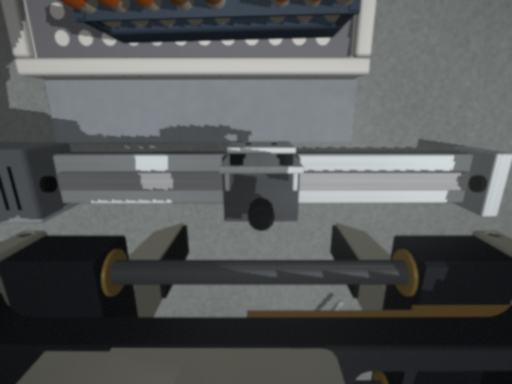

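The wrist view shows the knob at (261,212) and the plate at (262,150), both square to the tool. I'll descend and grip the knob.

>>> arm_command([
  {"x": -1, "y": 0, "z": 12, "rx": 0, "ry": 0, "rz": 0},
  {"x": -3, "y": 0, "z": 30, "rx": 0, "ry": 0, "rz": 0},
  {"x": -3, "y": 0, "z": 48, "rx": 0, "ry": 0, "rz": 0},
  {"x": -3, "y": 0, "z": 62, "rx": 0, "ry": 0, "rz": 0},
  {"x": -3, "y": 0, "z": 69, "rx": 0, "ry": 0, "rz": 0},
  {"x": -3, "y": 0, "z": 69, "rx": 0, "ry": 0, "rz": 0},
])

```text
time: 4.0
tool_pos: [0.594, -0.1331, 0.13]
tool_rot: [3.141, -0.002, -3.019]
contact_force: [-0.6, 0.3, 0.1]
opening: 0.092
grip_force: 0.0
```

>>> arm_command([
  {"x": 0, "y": 0, "z": 0, "rx": 0, "ry": 0, "rz": 0},
  {"x": 0, "y": 0, "z": 0, "rx": 0, "ry": 0, "rz": 0},
  {"x": 0, "y": 0, "z": 0, "rx": 0, "ry": 0, "rz": 0},
  {"x": 0, "y": 0, "z": 0, "rx": 0, "ry": 0, "rz": 0},
  {"x": 0, "y": 0, "z": 0, "rx": 0, "ry": 0, "rz": 0},
  {"x": 0, "y": 0, "z": 0, "rx": 0, "ry": 0, "rz": 0},
  {"x": 0, "y": 0, "z": 0, "rx": 0, "ry": 0, "rz": 0},
  {"x": 0, "y": 0, "z": 0, "rx": 0, "ry": 0, "rz": 0},
], hand=10, squeeze=25)

```text
time: 4.8
tool_pos: [0.5945, -0.1334, 0.1312]
tool_rot: [3.142, 0.0, -3.02]
contact_force: [0.5, 0.5, -1.2]
opening: 0.0324
grip_force: 0.0
```

>>> arm_command([
  {"x": 0, "y": 0, "z": 0, "rx": 0, "ry": 0, "rz": 0},
  {"x": 0, "y": 0, "z": 0, "rx": 0, "ry": 0, "rz": 0},
  {"x": 0, "y": 0, "z": 0, "rx": 0, "ry": 0, "rz": 0},
  {"x": 0, "y": 0, "z": 0, "rx": 0, "ry": 0, "rz": 0},
  {"x": 0, "y": 3, "z": 0, "rx": 0, "ry": 0, "rz": 0},
  {"x": 0, "y": 10, "z": 0, "rx": 0, "ry": 0, "rz": 0},
  {"x": 0, "y": 18, "z": 0, "rx": 0, "ry": 0, "rz": 0},
  {"x": 0, "y": 26, "z": 0, "rx": 0, "ry": 0, "rz": 0},
  {"x": 0, "y": 34, "z": 0, "rx": 0, "ry": 0, "rz": 0},
  {"x": 0, "y": 40, "z": 0, "rx": 0, "ry": 0, "rz": 0},
])

```text
time: 5.8
tool_pos: [0.5896, -0.0927, 0.1312]
tool_rot: [3.141, -0.0, -3.019]
contact_force: [0.0, -4.1, -1.4]
opening: 0.0211
grip_force: 25.0
```

>>> arm_command([
  {"x": 0, "y": 8, "z": 0, "rx": 0, "ry": 0, "rz": 0},
  {"x": 0, "y": 18, "z": 0, "rx": 0, "ry": 0, "rz": 0},
  {"x": 0, "y": 28, "z": 0, "rx": 0, "ry": 0, "rz": 0},
  {"x": 0, "y": 38, "z": 0, "rx": 0, "ry": 0, "rz": 0},
  {"x": 0, "y": 48, "z": 0, "rx": 0, "ry": 0, "rz": 0},
  {"x": 0, "y": 58, "z": 0, "rx": 0, "ry": 0, "rz": 0},
  {"x": 0, "y": 68, "z": 0, "rx": 0, "ry": 0, "rz": 0},
  {"x": 0, "y": 78, "z": 0, "rx": 0, "ry": 0, "rz": 0},
  {"x": 0, "y": 88, "z": 0, "rx": 0, "ry": 0, "rz": 0},
  {"x": 0, "y": 96, "z": 0, "rx": 0, "ry": 0, "rz": 0},
  {"x": 0, "y": 103, "z": 0, "rx": 0, "ry": 0, "rz": 0},
  {"x": 0, "y": 108, "z": 0, "rx": 0, "ry": 0, "rz": 0},
  {"x": 0, "y": 112, "z": 0, "rx": 0, "ry": 0, "rz": 0},
  {"x": 0, "y": 115, "z": 0, "rx": 0, "ry": 0, "rz": 0},
])

```text
time: 7.2
tool_pos: [0.5757, 0.0207, 0.1312]
tool_rot: [3.142, 0.0, -3.02]
contact_force: [1.5, -3.3, -2.7]
opening: 0.0213
grip_force: 25.0
```

>>> arm_command([
  {"x": 0, "y": 2, "z": 0, "rx": 0, "ry": 0, "rz": 0},
  {"x": 0, "y": 4, "z": 0, "rx": 0, "ry": 0, "rz": 0},
  {"x": 0, "y": 6, "z": 0, "rx": 0, "ry": 0, "rz": 0},
])

```text
time: 7.5
tool_pos: [0.5749, 0.0264, 0.1312]
tool_rot: [3.142, 0.0, -3.02]
contact_force: [1.5, -2.9, -3.6]
opening: 0.0213
grip_force: 25.0
```

>>> arm_command([
  {"x": 0, "y": 2, "z": 0, "rx": 0, "ry": 0, "rz": 0},
  {"x": 0, "y": 4, "z": 0, "rx": 0, "ry": 0, "rz": 0},
  {"x": 0, "y": 6, "z": 0, "rx": 0, "ry": 0, "rz": 0},
  {"x": 0, "y": 7, "z": 0, "rx": 0, "ry": 0, "rz": 0},
  {"x": 0, "y": 8, "z": 0, "rx": 0, "ry": 0, "rz": 0},
])

```text
time: 8.0
tool_pos: [0.574, 0.0341, 0.1312]
tool_rot: [-3.141, 0.0, -3.019]
contact_force: [2.6, -7.7, -5.0]
opening: 0.0215
grip_force: 25.0
```

>>> arm_command([
  {"x": 0, "y": 1, "z": 0, "rx": 0, "ry": 0, "rz": 0},
  {"x": 0, "y": 2, "z": 0, "rx": 0, "ry": 0, "rz": 0},
])

```text
time: 8.2
tool_pos: [0.574, 0.0343, 0.1312]
tool_rot: [-3.138, 0.0, -3.019]
contact_force: [3.3, -16.1, -5.3]
opening: 0.0216
grip_force: 25.0
```

>>> arm_command([
  {"x": 0, "y": 1, "z": 0, "rx": 0, "ry": 0, "rz": 0},
  {"x": 0, "y": 2, "z": 0, "rx": 0, "ry": 0, "rz": 0},
])

```text
time: 8.4
tool_pos: [0.574, 0.0346, 0.1312]
tool_rot: [-3.135, 0.0, -3.019]
contact_force: [2.0, -24.1, -6.6]
opening: 0.0212
grip_force: 25.0
```

The carriage is hard on the stop: 24 N with no further motion. I'll ease off, release and rise.

>>> arm_command([
  {"x": 0, "y": -1, "z": 0, "rx": 0, "ry": 0, "rz": 0},
  {"x": 0, "y": -2, "z": 0, "rx": 0, "ry": 0, "rz": 0},
  {"x": 0, "y": -2, "z": 0, "rx": 0, "ry": 0, "rz": 0},
])

```text
time: 8.7
tool_pos: [0.574, 0.0343, 0.1312]
tool_rot: [-3.139, 0.0, -3.02]
contact_force: [3.8, -11.9, -5.2]
opening: 0.0213
grip_force: 25.0
```

>>> arm_command([
  {"x": 0, "y": 0, "z": 0, "rx": 0, "ry": 0, "rz": 0},
  {"x": 0, "y": 0, "z": 0, "rx": 0, "ry": 0, "rz": 0},
  {"x": 0, "y": 0, "z": 0, "rx": 0, "ry": 0, "rz": 0},
  {"x": 0, "y": 0, "z": 0, "rx": 0, "ry": 0, "rz": 0},
  {"x": 0, "y": 0, "z": -15, "rx": 0, "ry": 0, "rz": 0},
  {"x": 0, "y": 0, "z": -40, "rx": 0, "ry": 0, "rz": 0},
  {"x": 0, "y": 0, "z": -70, "rx": 0, "ry": 0, "rz": 0},
  {"x": 0, "y": 0, "z": -90, "rx": 0, "ry": 0, "rz": 0},
  {"x": 0, "y": 0, "z": -100, "rx": 0, "ry": 0, "rz": 0},
  {"x": 0, "y": 0, "z": -100, "rx": 0, "ry": 0, "rz": 0},
], hand=91)

```text
time: 9.7
tool_pos: [0.5741, 0.0366, 0.2325]
tool_rot: [-3.141, 0.003, -3.019]
contact_force: [0.4, -0.6, 0.2]
opening: 0.0903
grip_force: 0.0
```

```bash
python3 - <<'E'
from h import *
P={}
for c in ("wrist","scene","top"):
    p=read_camera(c)
    for q in ("carriage_knob","plate_face","end_stop","carriage","scanner","scanner_back"):
        print(c,q,[(np.array(d['point']),round(d['confidence'],2)) for d in mark_of(p,q)[:1]])
    if c=="wrist": cv2.imwrite('pics/f.png',p['pixels'])
goto([.585,.2905,.13],189.5)
E
```

```text
wrist carriage_knob [(array([0.5745, 0.0333, 0.0868]), 0.98)]
wrist plate_face [(array([0.516 , 0.0248, 0.079 ]), 0.95)]
wrist end_stop [(array([0.5527, 0.0787, 0.0591]), 0.82)]Traceback (most recent call last):
  File "<stdin>", line 6, in <module>
ValueError: it knows: adapter, carriage_knob, end_stop, label_roll, open_rack, plate, plate_face, reader, scanner, scanner_back
```

```bash
python3 -c "
from h import *
goto([.586,.2925,.19],189.5)"
```

```text
t 9.9 pos [0.5731 0.0364 0.2298] F [-0.3981  0.5608 -0.3769]
shift mm [-44.0793 252.5793  39.8301] turn [ 0.0401 -0.1446 -2.5029]
```

>>> arm_command([
  {"x": -5, "y": 25, "z": 0, "rx": 0, "ry": 0, "rz": 0},
  {"x": -12, "y": 65, "z": 5, "rx": 0, "ry": 0, "rz": -0.5},
  {"x": -20, "y": 110, "z": 15, "rx": 0, "ry": 0, "rz": -1},
  {"x": -28, "y": 155, "z": 25, "rx": 0, "ry": 0, "rz": -1.5},
  {"x": -36, "y": 200, "z": 32, "rx": 0, "ry": 0, "rz": -2},
  {"x": -42, "y": 235, "z": 37, "rx": 0, "ry": 0, "rz": -2.5},
  {"x": -44, "y": 253, "z": 40, "rx": 0, "ry": 0, "rz": -2.5},
  {"x": -44, "y": 253, "z": 40, "rx": 0, "ry": 0, "rz": -2.5},
  {"x": -44, "y": 253, "z": 40, "rx": 0, "ry": 0, "rz": -2.5},
])

```text
time: 10.8
tool_pos: [0.5864, 0.292, 0.1905]
tool_rot: [-3.141, -0.001, -2.976]
contact_force: [-0.1, 0.1, 0.4]
opening: 0.0909
grip_force: 0.0
```

```bash
python3 - <<'E'
from h import *
p=read_camera("wrist")
for q in ("scanner","scanner_back"):
    print(q,[(np.array(d['point']),round(d['confidence'],2),proj(p,d['point']).round()) for d in mark_of(p,q)[:2]])
m=trace(p,'scanner')[0]['pixels']; v,u=np.nonzero(m); print(u.min(),u.max(),v.min(),v.max())
print('top edges');segs(p,u.min()-8,v.min()-8,u.max()+8,v.max()+8,.04,.015)
cv2.imwrite('pics/f.png',p['pixels'])
goto([.586,.2925,.067],189.5)
E
```

```text
scanner [(array([ 0.5847,  0.2901, -0.0006]), 0.79, array([258., 185.]))]
scanner_back [(array([0.6162, 0.2925, 0.0209]), 0.93, array([256., 220.]))]
233 281 158 227
top edges
9.3 59.0 [0.6176 0.2727] [0.5593 0.2631]
9.4 59.0 [0.5511 0.3057] [0.6092 0.3153]
9.5 41.0 [0.6048 0.3099] [0.5645 0.3032]
9.5 41.0 [0.5701 0.2693] [0.6104 0.2761]
9.4 40.0 [0.6117 0.3141] [0.6182 0.2746]
3.2 35.0 [0.5471 0.2654] [0.5452 0.3008]
9.6 34.0 [0.5574 0.2694] [0.5517 0.303 ]
9.6 26.0 [0.5496 0.2968] [0.554  0.2712]
10.6 21.0 [0.5629 0.3016] [0.5667 0.2812]
84.9 15.0 [0.5677 0.2832] [0.5828 0.2819]
t 11.0 pos [0.587  0.2912 0.1916] F [0.184  0.1891 0.9752]
shift mm [  0.8515   1.4261 124.6278] turn [-0.0051  0.0206 -0.1223]
```

View pics/f.png

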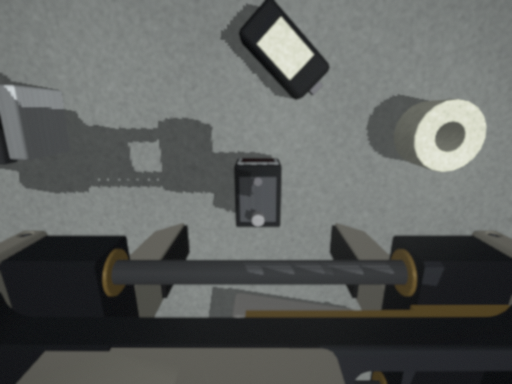

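The wrist view shows the scanner at (258,192) with its connector at (258,220) on the back side. Its yaw is 9.4° and its centre is about (0.584, 0.2895). The adapter and label roll are clear of the gripper, so I'll descend.

>>> arm_command([
  {"x": 1, "y": -1, "z": 15, "rx": 0, "ry": 0, "rz": 0},
  {"x": 2, "y": -2, "z": 40, "rx": 0, "ry": 0, "rz": 0},
  {"x": 2, "y": -2, "z": 65, "rx": 0, "ry": 0, "rz": 0},
  {"x": 2, "y": -2, "z": 88, "rx": 0, "ry": 0, "rz": 0},
  {"x": 2, "y": -2, "z": 105, "rx": 0, "ry": 0, "rz": 0},
  {"x": 2, "y": -2, "z": 115, "rx": 0, "ry": 0, "rz": 0},
  {"x": 2, "y": -2, "z": 120, "rx": 0, "ry": 0, "rz": 0},
  {"x": 2, "y": -2, "z": 122, "rx": 0, "ry": 0, "rz": 0},
  {"x": 2, "y": -2, "z": 122, "rx": 0, "ry": 0, "rz": 0},
])

```text
time: 11.9
tool_pos: [0.5853, 0.2904, 0.0699]
tool_rot: [3.141, 0.001, -2.976]
contact_force: [-0.0, 0.8, 0.1]
opening: 0.0908
grip_force: 0.0
```

>>> arm_command([
  {"x": 0, "y": 0, "z": 0, "rx": 0, "ry": 0, "rz": 0},
  {"x": 0, "y": 0, "z": 0, "rx": 0, "ry": 0, "rz": 0},
  {"x": 0, "y": 0, "z": 0, "rx": 0, "ry": 0, "rz": 0},
  {"x": 0, "y": 0, "z": 0, "rx": 0, "ry": 0, "rz": 0},
  {"x": 0, "y": 0, "z": 0, "rx": 0, "ry": 0, "rz": 0},
  {"x": 0, "y": 0, "z": 0, "rx": 0, "ry": 0, "rz": 0},
  {"x": 0, "y": 0, "z": 0, "rx": 0, "ry": 0, "rz": 0},
  {"x": 0, "y": 0, "z": 0, "rx": 0, "ry": 0, "rz": 0},
  {"x": 0, "y": 0, "z": 0, "rx": 0, "ry": 0, "rz": 0},
  {"x": 0, "y": 0, "z": 0, "rx": 0, "ry": 0, "rz": 0},
], hand=30, squeeze=40)

```text
time: 12.9
tool_pos: [0.5849, 0.2905, 0.0693]
tool_rot: [3.142, 0.0, -2.976]
contact_force: [-0.3, 0.6, 0.3]
opening: 0.0437
grip_force: 40.0
```

>>> arm_command([
  {"x": 0, "y": 0, "z": -10, "rx": 0, "ry": 0, "rz": 0},
  {"x": 0, "y": 0, "z": -30, "rx": 0, "ry": 0, "rz": 0},
  {"x": 0, "y": 0, "z": -60, "rx": 0, "ry": 0, "rz": 0},
  {"x": 0, "y": 0, "z": -90, "rx": 0, "ry": 0, "rz": 0},
  {"x": 6, "y": -8, "z": -115, "rx": 0, "ry": 0, "rz": 0},
  {"x": 20, "y": -28, "z": -135, "rx": 0, "ry": 0, "rz": 0.5},
  {"x": 40, "y": -58, "z": -145, "rx": 0, "ry": 0, "rz": 1},
  {"x": 62, "y": -90, "z": -150, "rx": 0, "ry": 0, "rz": 1.5},
  {"x": 84, "y": -123, "z": -150, "rx": 0, "ry": 0, "rz": 2},
  {"x": 106, "y": -156, "z": -150, "rx": 0, "ry": 0, "rz": 2.5},
  {"x": 128, "y": -188, "z": -150, "rx": 0, "ry": 0, "rz": 2.5},
  {"x": 146, "y": -215, "z": -150, "rx": 0, "ry": 0, "rz": 2.5},
  {"x": 160, "y": -235, "z": -150, "rx": 0, "ry": 0, "rz": 2.5},
  {"x": 168, "y": -247, "z": -150, "rx": 0, "ry": 0, "rz": 2.5},
  {"x": 168, "y": -247, "z": -150, "rx": 0, "ry": 0, "rz": 2.5},
  {"x": 168, "y": -247, "z": -150, "rx": 0, "ry": 0, "rz": 2.5},
])

```text
time: 14.5
tool_pos: [0.4602, 0.0192, 0.2197]
tool_rot: [3.141, 0.001, -3.02]
contact_force: [0.5, 0.4, -1.5]
opening: 0.0438
grip_force: 40.0
```

```bash
python3 - <<'E'
from h import *
for c in ("wrist","top","scene"):
  p=read_camera(c)
  for q in ("scanner","scanner_back","plate_face","carriage_knob","end_stop"):
    print(c,q,[(np.array(d['point']),round(d['confidence'],2),proj(p,d['point']).round()) for d in mark_of(p,q)[:2]])
  if c=="wrist": cv2.imwrite('pics/g.png',p['pixels'])
goto([.4601,.0194,.131],187)
E
```

```text
wrist scanner [(array([0.4605, 0.0198, 0.1504]), 0.98, array([261., 237.]))]
wrist scanner_back [(array([0.4889, 0.0232, 0.1715]), 0.69, array([261., 295.]))]
wrist plate_face []
wrist carriage_knob []
wrist end_stop [(array([0.4905, 0.0227, 0.1679]), 0.28, array([260., 293.]))]
top scanner []
top scanner_back []
top plate_face []
top carriage_knob [(array([0.5744, 0.0336, 0.0855]), 0.93, array([267., 176.]))]
top end_stop [(array([0.5512, 0.0787, 0.0567]), 0.6, array([250., 186.]))]
scene scanner [(array([0.459 , 0.0178, 0.1516]), 0.78, array([225., 164.]))]
scene scanner_back [(array([0.4913, 0.0264, 0.1703]), 0.81, array([236., 164.])), (array([0.5502, 0.0805, 0.0523]), 0.4, array([267., 200.]))]
scene plate_face [(array([0.5187, 0.026 , 0.0861]), 0.43, array([243., 194.]))]
scene carriage_knob [(array([0.5698, 0.033 , 0.083 ]), 0.77, array([259., 205.])), (array([0.5182, 0.0271, 0.0881]), 0.68, array([244., 194.]))]
scene end_stop [(array([0.5496, 0.078 , 0.0551]), 0.96, array([267., 200.]))]
t 15.4 pos [0.46   0.0191 0.2192] F [-0.4966 -0.9338 -1.7212]
shift mm [-0.1571  0.2534 88.2249] turn [ 0.0035  0.0024 -0.0111]
```

View pics/g.png

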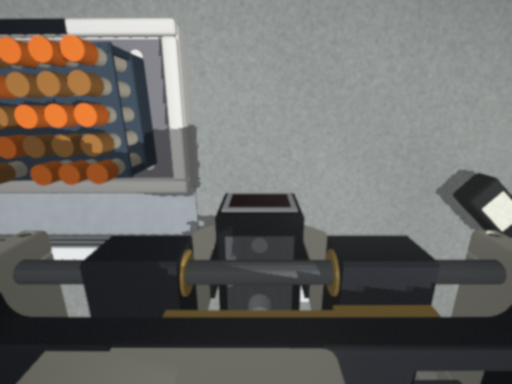

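The wrist view shows the scanner at (258,250), held square with its window towards the tray and clear of the rack. Before pressing I'll check the plate's lateral position against the earlier wrist picture e.

```bash
python3 - <<'E'
from h import *
p=read_camera("wrist"); o=observe()
def H(Rm,t): M=np.eye(4);M[:3,:3]=Rm;M[:3,3]=t;return M
wc=H(cv2.Rodrigues(np.array(p['rvec'],float))[0],np.ravel(p['tvec']))
tw=lambda pos,rot:H(R.from_euler('xyz',rot).as_matrix(),pos)
ct=wc@tw([.4601,.0192,.2195],[np.pi,0,np.radians(187)])
W=ct@np.linalg.inv(tw([.5914,-.1333,.2001],[np.pi,0,np.radians(187)]))
p['rvec']=cv2.Rodrigues(W[:3,:3])[0].ravel();p['tvec']=W[:3,3]
p['pixels']=cv2.imread('pics/e.png')
ex=np.array([.9925,.1219]);ey=np.array([-.1219,.9925])
k=np.array([.594,-.1332])
im=cv2.resize(p['pixels'][130:240,200:320],None,fx=6,fy=5,interpolation=cv2.INTER_CUBIC)
def dot(a,b,z,c):
    u,v=proj(p,[*(k+a*ex+b*ey),z]); print(a,b,z,u.round(1),v.round(1)); cv2.circle(im,(int((u-199.5)*6),int((v-129.5)*5)),3,c,-1)
for s in(-.024,.024):dot(-.059,s,.104,(0,0,255));dot(-.055,s,.104,(0,255,255))
dot(0,0,.09,(0,255,0));dot(0,.011,.09,(0,255,0));dot(0,-.011,.09,(0,255,0))
for s in(-.035,.035):dot(0.0,s,.055,(255,0,0))
segs(p,215,135,310,175,.104,.02)
cv2.imwrite('pics/h.png',im)
E
```

```text
-0.059 -0.024 0.104 224.8 144.8
-0.055 -0.024 0.104 225.0 150.6
-0.059 0.024 0.104 294.5 144.7
-0.055 0.024 0.104 294.3 150.5
0 0 0.09 259.7 217.1
0 0.011 0.09 273.4 217.1
0 -0.011 0.09 245.9 217.1
0.0 -0.035 0.055 221.8 203.1
0.0 0.035 0.055 297.5 203.0
5.9 47.0 [ 0.5427 -0.1615] [ 0.5379 -0.1149]
6.8 38.0 [ 0.557  -0.1593] [ 0.5525 -0.1215]
5.7 36.0 [ 0.5342 -0.1172] [ 0.5379 -0.1533]
6.7 35.0 [ 0.5465 -0.1091] [ 0.5507 -0.144 ]
7.6 28.0 [ 0.534  -0.1494] [ 0.5303 -0.1213]
7.1 21.0 [ 0.5506 -0.1449] [ 0.5532 -0.1659]
```

View pics/h.png

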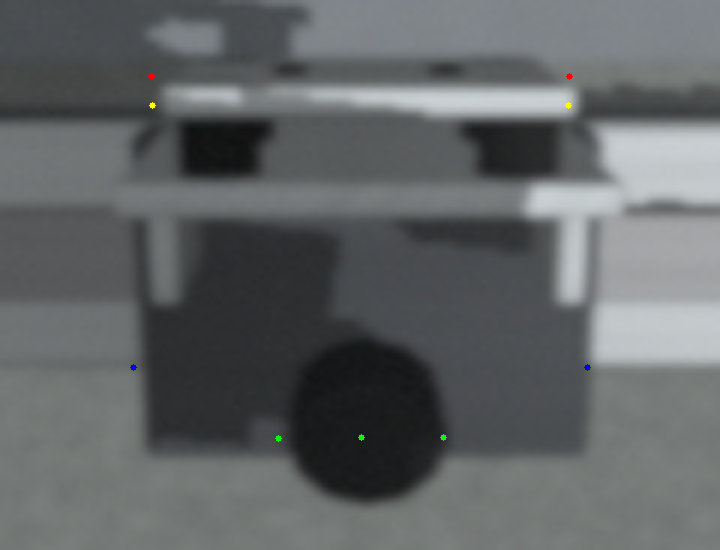

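Plate and knob line up laterally to within 0.3 mm in the crop: both sit about 1 px right of their predicted marks, the plate centred at (367,100) and the knob at (367,420). Next I'll descend to 82 mm and approach.

>>> arm_command([
  {"x": 0, "y": 1, "z": 10, "rx": 0, "ry": 0, "rz": 0},
  {"x": 0, "y": 1, "z": 30, "rx": 0, "ry": 0, "rz": 0},
  {"x": 0, "y": 1, "z": 50, "rx": 0, "ry": 0, "rz": 0},
  {"x": 0, "y": 1, "z": 70, "rx": 0, "ry": 0, "rz": 0},
  {"x": 0, "y": 1, "z": 82, "rx": 0, "ry": 0, "rz": 0},
  {"x": 0, "y": 1, "z": 88, "rx": 0, "ry": 0, "rz": 0},
  {"x": 0, "y": 1, "z": 88.5, "rx": 0, "ry": 0, "rz": 0},
  {"x": -5, "y": 1, "z": 88.5, "rx": 0, "ry": 0, "rz": 0},
  {"x": -10, "y": 1, "z": 88.5, "rx": 0, "ry": 0, "rz": 0},
  {"x": -14, "y": 1, "z": 88.5, "rx": 0, "ry": 0, "rz": 0},
  {"x": -18, "y": 1, "z": 88.5, "rx": 0, "ry": 0, "rz": 0},
  {"x": -18, "y": 1, "z": 88.5, "rx": 0, "ry": 0, "rz": 0},
])

```text
time: 16.65
tool_pos: [0.4785, 0.0224, 0.131]
tool_rot: [-3.141, 0.001, -3.019]
contact_force: [0.0, 0.0, -2.3]
opening: 0.0439
grip_force: 40.0
```

```bash
python3 - <<'E'
from h import *
A=[]
for i in range(6): read_camera("wrist"); o=observe(); A.append(np.r_[o['tool_pos'],o['tool_rot'],o['contact_force'],o['torque']])
A=np.array(A); A[:,3]%=2*np.pi; m=A.mean(0); print(m,o['time']); print('along',m[0]*.9925+m[1]*.1219,m[1]*.9925-m[0]*.1219)
E
```

```text
[ 0.4777  0.0224  0.1307  3.1415 -0.0001 -3.0195 -0.0467 -0.1623 -1.6119
  0.0603  0.0218 -0.0058] 16.95
along 0.47679992278605926 -0.0360188649228964
```

>>> arm_command([
  {"x": -2, "y": 0, "z": 0, "rx": 0, "ry": 0, "rz": 0},
  {"x": -4, "y": 0, "z": 0, "rx": 0, "ry": 0, "rz": 0},
  {"x": -6, "y": 0, "z": 0, "rx": 0, "ry": 0, "rz": 0},
  {"x": -8, "y": 0, "z": 0, "rx": 0, "ry": 0, "rz": 0},
  {"x": -9, "y": 0, "z": 0, "rx": 0, "ry": 0, "rz": 0},
  {"x": -9, "y": 0, "z": 0, "rx": 0, "ry": 0, "rz": 0},
])

```text
time: 17.55
tool_pos: [0.4863, 0.0234, 0.1306]
tool_rot: [3.141, -0.001, -3.019]
contact_force: [-2.7, -1.1, -0.6]
opening: 0.0435
grip_force: 40.0
```

>>> arm_command([
  {"x": -1, "y": 0, "z": 0, "rx": 0, "ry": 0, "rz": 0},
  {"x": -2, "y": 0, "z": 0, "rx": 0, "ry": 0, "rz": 0},
  {"x": -2, "y": 0, "z": 0, "rx": 0, "ry": 0, "rz": 0},
])

```text
time: 17.85
tool_pos: [0.4878, 0.0236, 0.1306]
tool_rot: [3.141, -0.002, -3.019]
contact_force: [-6.0, -2.5, 2.6]
opening: 0.0439
grip_force: 40.0
```

>>> arm_command([
  {"x": -1, "y": 0, "z": 0, "rx": 0, "ry": 0, "rz": 0},
  {"x": -2, "y": 0, "z": 0, "rx": 0, "ry": 0, "rz": 0},
  {"x": -2, "y": 0, "z": 0, "rx": 0, "ry": 0, "rz": 0},
  {"x": -2, "y": 0, "z": 0, "rx": 0, "ry": 0, "rz": 0},
])

```text
time: 18.25
tool_pos: [0.4891, 0.0238, 0.1306]
tool_rot: [3.141, -0.004, -3.019]
contact_force: [-8.9, -2.7, 4.8]
opening: 0.0441
grip_force: 40.0
```

```bash
cat > m.py <<'E'
from h import *
A=[]
for i in range(8):
    p=read_camera("scene" if i%2 else "top"); o=observe(); A.append(np.r_[o['tool_pos'],o['tool_rot'],o['contact_force'],o['torque']])
    if i>5: print([(q,np.array(d['point'])) for q in('scanner','carriage_knob','plate_face') for d in mark_of(p,q)[:1]])
A=np.array(A); A[:,3]%=2*np.pi; m=A.mean(0); print(m,o['time']); print('along',m[0]*.9925+m[1]*.1219,m[1]*.9925-m[0]*.1219,'F',m[6]*.9925+m[7]*.1219,m[7]*.9925-m[6]*.1219)
q=p['pixels'][130:260,170:340]; cv2.imwrite('pics/i.png',cv2.resize(q,None,fx=4.5,fy=4.5,interpolation=cv2.INTER_CUBIC))
E
python3 m.py
```

```text
[('carriage_knob', array([0.5736, 0.0345, 0.0875]))]
[('scanner', array([0.4905, 0.0239, 0.0617])), ('carriage_knob', array([0.5692, 0.0308, 0.0816])), ('plate_face', array([0.5242, 0.0282, 0.0848]))]
[ 0.4891  0.0238  0.1306  3.1413 -0.0038 -3.0194 -8.9479 -2.3127  4.6018
 -0.3397  1.1422 -0.0579] 18.8
along 0.4882877221832429 -0.036014199488241846 F -9.162673034411874 -1.2046127917881673
```

View pics/i.png

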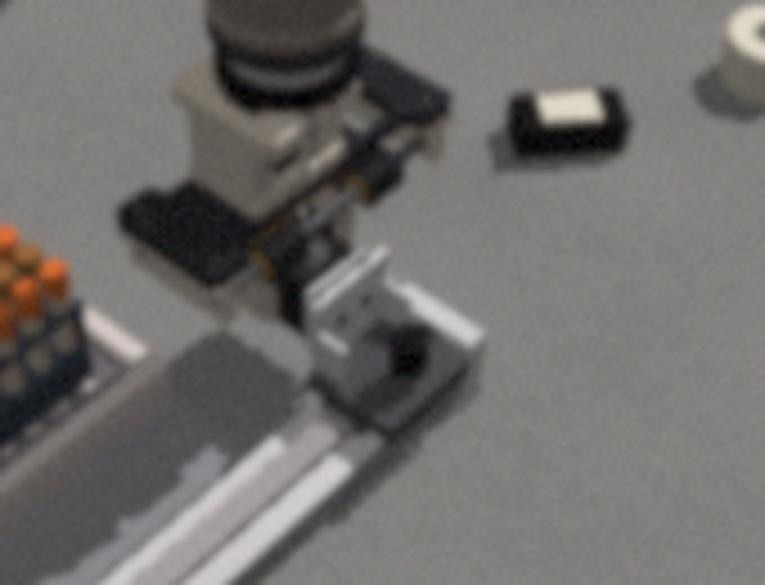

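The scene crop shows the carriage against the stop at (440,310), the scanner pressed on the plate at (320,290), and the adapter and label roll where they were. The push is 9.2 N, but there is also about 6 N of downward force and a 0.2° tilt. I'll relieve those.

>>> arm_command([
  {"x": 0, "y": 0, "z": -0.5, "rx": 0, "ry": -0.1, "rz": 0},
  {"x": -0.3, "y": 0, "z": -1, "rx": 0, "ry": -0.25, "rz": 0},
  {"x": -0.3, "y": 0, "z": -1, "rx": 0, "ry": -0.25, "rz": 0},
  {"x": -0.3, "y": 0, "z": -1, "rx": 0, "ry": -0.25, "rz": 0},
])

```text
time: 19.35
tool_pos: [0.4886, 0.0237, 0.1306]
tool_rot: [3.141, -0.002, -3.019]
contact_force: [-7.6, -3.1, -1.9]
opening: 0.0439
grip_force: 40.0
```

```bash
python3 m.py
```

```text
[('carriage_knob', array([0.5735, 0.0321, 0.0847]))]
[('scanner', array([0.4904, 0.0246, 0.0623])), ('carriage_knob', array([0.5662, 0.0309, 0.0847])), ('plate_face', array([0.5589, 0.0825, 0.0544]))]
[ 0.4887  0.0237  0.1306  3.1409 -0.0018 -3.0194 -7.9587 -3.417  -2.3168
 -0.5309  1.2338 -0.0723] 19.9
along 0.4878855980944064 -0.036007175835979094 F -8.315575062985435 -2.421183573301872
```

>>> arm_command([
  {"x": -0.5, "y": 0, "z": -0.2, "rx": 0, "ry": 0, "rz": 0},
  {"x": -1.1, "y": -0.2, "z": -0.3, "rx": 0, "ry": -0.1, "rz": 0},
  {"x": -1.1, "y": -0.2, "z": -0.3, "rx": 0, "ry": -0.1, "rz": 0},
  {"x": -1.1, "y": -0.2, "z": -0.3, "rx": 0, "ry": -0.1, "rz": 0},
])

```text
time: 20.45
tool_pos: [0.4892, 0.0238, 0.1306]
tool_rot: [3.141, -0.002, -3.019]
contact_force: [-9.0, -3.5, -3.7]
opening: 0.0437
grip_force: 40.0
```

```bash
python3 m.py
```

```text
[('carriage_knob', array([0.5722, 0.0334, 0.0873])), ('plate_face', array([0.5731, 0.0321, 0.0879]))]
[('scanner', array([ 0.4604,  0.2922, -0.0003])), ('carriage_knob', array([0.5711, 0.0333, 0.0845])), ('plate_face', array([0.5222, 0.0273, 0.0876]))]
[ 0.4892  0.0238  0.1307  3.1406 -0.0017 -3.0193 -9.1169 -3.2639 -2.6972
 -0.496   1.4406 -0.0724] 21.0
along 0.48838970200397386 -0.03603795820078622 F -9.44636490288551 -2.1280759415920922
```

```bash
python3 -c "
from cell import *
print(hand_in())"
```

```text
the job is handed in; nothing more can be done
None
```

The job is handed in at about 21 s. The carriage is hard against the end stop, and the scanner is upright, held square and centred on the plate with a steady push of about 9.5 N. The adapter, label roll and rack were not touched.

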